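# Pack the polishing caddy for the chair job

## Task

Pack the four things for polishing the chair into the wooden caddy, tall ones first so that you never reach across them: stand the capped oblong can and the flat-capped tall bottle in the back row, and only then the lidded round tin and the small jar in the front row, with the can and the tin in the wide bays and the bottle and the jar in the narrow ones. Keep all four upright and set them down gently on the caddy's floor. The bottle with the pointed nozzle, the can with the spout, the open tin of tacks, the cork block and the wooden foot do not belong: leave them standing where they are.

Things in the scene. Friction and masses are not known exactly. Their poses are not given: they have to be found in the camera images.
- caddy: Open plywood caddy, fixed, 190 (x) by 210 (y) mm. Origin: centre of its underside; +x to its back, away from the robot, yaw within 0.4 rad. Inside limits in its frame, mm: back row x 9 to 89, front row x -89 to 3; wide bays y -13 to 99, narrow bays y -99 to -19. Bay floors at z 6. Wall tops: 55 around the back row, 30 around the front row and between the rows, 26 between wide and narrow bays.
- spirit_can: Belongs. Tall oblong plain steel can, 42 (its x) by 78 (its y) mm, body 116 mm high, paper label, with a black screw cap 28 mm across and 14 mm high on top, off-centre by 20 mm to its +y; 130 mm in all, about 0.3 kg. Loose, standing. Origin: centre of its underside, z up. It can be gripped across the 42 mm.
- polish_bottle: Belongs. Tall round amber bottle, 54 mm diameter with a straight body up to 92 mm, shoulder and neck above it, flat black screw cap 33 mm across from 115 to 135 mm; about 0.22 kg. Loose, standing. Origin: centre of its underside, z up.
- wax_tin: Belongs. Short round plain aluminium tin with its flat lid on: 64 mm diameter body, lid 66 mm diameter from 38 mm to the top at 52 mm; about 0.2 kg. Loose, standing. Origin: centre of its underside, z up.
- stain_jar: Belongs. Short round amber jar, 49 mm diameter to 54 mm height, flat black lid 50 mm diameter on top to 68 mm; about 0.14 kg. Loose, standing. Origin: centre of its underside, z up.
- glue_bottle: Does not belong. The same amber bottle as the polish bottle (54 mm diameter) but with a black pointed nozzle that ends 160 mm up. Loose, standing. Origin: centre of its underside.
- oil_can: Does not belong. The same steel can as the spirit can (42 by 78 by 116 mm) but with a central cone and a thin brass spout that ends 168 mm up. Loose, standing. Origin: centre of its underside.
- tack_tin: Does not belong. Open aluminium tin without lid, 66 mm diameter, 52 mm high, full of steel tacks. Loose, standing. Origin: centre of its underside.
- cork_block: Does not belong. Cork sanding block, 70 by 40 by 30 mm high, lying at one end of the cardboard sheet. Loose. Origin: centre of its underside.
- bun_foot: Does not belong. Turned dark wooden chair foot, 50 mm diameter, 46 mm high, at the other end of the sheet. Loose. Origin: centre of its underside.

How it is judged:
By the outcome, as a careful person would: the job done as asked, in the order asked, and still so for the second after the job is handed in, with the robot touching nothing.
It also fails if it takes over 115 s, if anything falls off the work surface, if the arm or the gripper's body presses on something with over 40 N, if the wrist force passes 120 N, or if a joint passes its speed limit or range.

## Robot

A 7-joint arm with a two-finger parallel gripper is mounted at the origin on the work surface. World frame = base frame: x ahead of the robot, y to its left, z up, the work surface at z = 0. Lengths are in m, angles in rad, forces in N, time in s.
With the tool pointing down it reaches from about 0.4 to 0.85 m from the base axis. Payload 4.4 kg.
Tool frame: the origin (TCP) lies between the finger pads; the fingertips stand 19 mm ahead of it and the grasp point (between the pads) is the TCP; z points along the fingers, y is the line along which they close (so a half turn about z gives the same grasp; the last joint's range is limited). The gripper opens to 94 mm and grips with 3 to 60 N. Pads are 16 mm wide; open, the fingers measure 119 mm over their backs; the gripper's body (75 mm by 177 mm) begins 78 mm behind the grasp point.
Start: joints at [-1.344, 0.628, 0.038, 1.517, -0.027, 0.996, -0.02], TCP at [0.188, 0.622, 0.224] pointing down, gripper open.
Joint ranges: [-3.06, 3.06], [-0.37, 2.12], [-1.25, 1.32], [0.18, 2.47], [-1.1, 4.24], [0.23, 1.98], [-2.94, 2.94]. Speed limits (rad/s): [2.57, 2.57, 3.14, 3.14, 3.14, 3.14, 3.14].

## Interface

Orientations are given as a unit quaternion [w, x, y, z].
In Python, from rig import bot gives the robot as it stands.
- The arm moves only by the shell command python3 nudge.py [FORCE], which reads ROWS from standard input. ROWS is a JSON list of rows, 1 to 5 of them, each an object with the fields finger_gap (the opening from 0.0 (shut) to 1.0 (fully open)), x, y, z (the shift in a scale on which 1.0 is 0.6 m), rx, ry, rz (a rotation vector in a scale on which 1.0 is pi rad); a field left out counts as zero (the opening has to be given); each row is the pose to reach, as a shift and turn from the pose commanded when the command began, along the tool's axes at that moment; what a row does not reach only later rows make up. A row lasts 1/10 s, in which the tool goes at most 0.05 m and 0.15 rad, less where a joint would pass 70% of its speed; a pose out of reach is approached as far as the arm can. The fingers move at their own pace and stop on an object; FORCE is the grip in N (left out, the last holds). Time passes only in rows, so rows that do not move let the fingers close. It prints the time, the measured TCP pose, the force, the opening and the grip force at its end. Shift and turn numbers lie between -1 and 1, and a call with a number outside is refused. Input that does not fit is refused with a message, and nothing moves.
- bot.get_state(): the state, without advancing time (a new reading comes with each control period).
- bot.camera(name): name is "side" or "top"; returns a dict with "color" (420x560x3 uint8, blue, green, red), "mtx" (3x3 intrinsics, pixels), "origin" and "rotation" of the camera in the world. Camera axes: x right, y up, looking along -z (the intrinsics and any distortion apply to the point x, -y, -z); pixel columns grow to the right and rows downward; lengths in m; the calibration is good to about 2 mm. A picture is of the moment at which its call begins. There is no depth.
- bot.hand_in(): hands the job in; it is judged then, once.
The state is a dict: "time_s": time; "joints": joint angles; "joint_velocities": joint speeds; "effort": joint torques, N m; "position": TCP position; "tcp_rot": TCP orientation; "contact_force": force on the tool from outside, world axes, zero at the start; "torque": the same for the moment, N m; "gripper_width": opening from 0.0 (shut) to 1.0 (fully open); "grip_force": force on a finger pad.
Only numpy, scipy, OpenCV 4.12 (cv2) and the standard library are available. Lean on these libraries where they do the work, as an engineer would, in place of code of your own. Each camera call takes 0.05 s, during which the arm holds its last target. There are 200 camera calls.

## Working session

There is one attempt and no reset: what is moved stays moved. The work goes in short steps, Python scripts to look and compute and a shell command to move; the robot and the scene stay as the last step left them, time stands still between calls to the robot, and variables do not carry over. Pictures are saved under pics/ and viewed, at most 15 in all, crops included, and the job is handed in when it is done.

```bash
ls; mkdir -p pics; python3 - <<'E'
from rig import bot
import cv2
for n in("top","side"):
    c=bot.camera(n); cv2.imwrite(f"pics/{n}0.png",c["color"]); print(n,c["mtx"],c["origin"],c["rotation"],[k for k in c])
s=bot.get_state();print(s)
E
```

```text
nudge.py
pics
rig.py
top [[426.82804945   0.         283.19048185]
 [  0.         426.82804945 206.26089806]
 [  0.           0.           1.        ]] [0.3648637  0.00696502 1.00881463] [-0.70363547 -0.06109481  0.06177336  0.70522947] ['color', 'mtx', 'origin', 'rotation']
side [[508.49422853   0.         280.34279283]
 [  0.         508.49422853 216.28497388]
 [  0.           0.           1.        ]] [ 0.38840914 -1.19931634  0.78240279] [ 0.87052857  0.48931768 -0.02331683 -0.04695257] ['color', 'mtx', 'origin', 'rotation']
{'time_s': 0.1, 'joints': array([-1.34380709,  0.62920446,  0.03843731,  1.51823724, -0.0269798 ,
        0.99629411, -0.01998407]), 'joint_velocities': array([-9.61846234e-04, -1.16578076e-03, -1.48529812e-05, -4.02447308e-03,
        2.53934504e-03,  8.31436574e-04, -7.27759385e-04]), 'effort': array([ 3.34888988e-03, -5.50799167e+01,  1.14746723e+00, -1.87118876e+01,
       -5.22180274e-02,  1.91585493e-02,  4.17430920e-05]), 'position': array([0.18741887, 0.62182251, 0.22368762]), 'tcp_rot': array([-1.05962199e-04,  1.45855582e-01,  9.89305559e-01, -8.05786874e-04]), 'contact_force': array([ 0.20879389,  0.2652578 , -0.15492927]), 'torque': array([ 0.02350041, -0.02057572, -0.03320556]), 'grip_force': 0.0, 'gripper_width': 1.00076452900819}
```

View pics/top0.png

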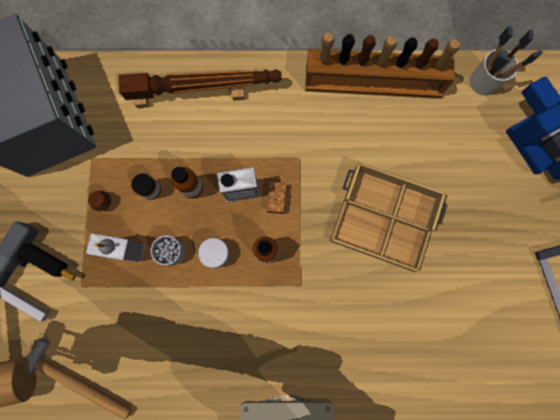

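View pics/side0.png

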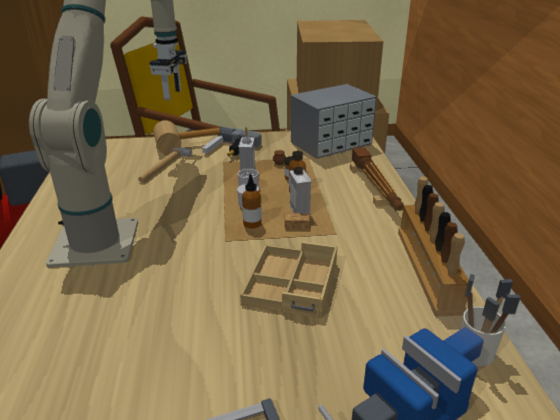

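The top view shows the sheet with spirit can (black offset cap, ~228,180), cork (277,197), two dark-topped amber bottles/jar (145,186), (183,178), (265,248), oil can (105,245), tacks (167,250), wax tin (213,253), foot (99,200); the caddy's at (388,217). I'll crop and calibrate next.

```bash
cat > h.py <<'E'
import numpy as np, cv2
from rig import bot
from scipy.spatial.transform import Rotation as R
def rot(q): return R.from_quat(q,scalar_first=True)
def ray(c,p):
    d=np.linalg.inv(c["mtx"])@[p[0],p[1],1]; return rot(c["rotation"]).apply([d[0],-d[1],-d[2]])
def onz(c,p,z):
    d=ray(c,p); o=np.array(c["origin"]); return o+d*(z-o[2])/d[2]
def proj(c,P):
    q=rot(c["rotation"]).inv().apply(np.array(P)-c["origin"])*[1,-1,-1]; u=c["mtx"]@q.T; return (u[:2]/u[2]).T
def crop(c,x,y,w,h,k,f): cv2.imwrite(f,cv2.resize(c["color"][y:y+h,x:x+w],None,fx=k,fy=k,interpolation=cv2.INTER_CUBIC))
def go(P,yaw=None):
    """shift in tool axes to world TCP target P; turn about tool z so tool y-line lies at world angle yaw"""
    s=bot.get_state(); r=rot(s["tcp_rot"]); d=r.inv().apply(np.array(P)-s["position"])
    t=""
    if yaw is not None:
        y=r.apply([0,1,0]); a=np.arctan2(y[1],y[0]); e=(a-yaw+np.pi/2)%np.pi-np.pi/2; t=f"rz {e:.3f} or {e-np.sign(e)*np.pi:.3f}"
    print("tool shift",d.round(4),t,"j",s["joints"].round(2),"tcp",s["position"].round(4),"F",s["contact_force"].round(1),"t",s["time_s"],"grip",s["gripper_width"],s["grip_force"])
E
python3 - <<'E'
from h import *
for n in("top","side"):
    c=bot.camera(n); print(n,rot(c["rotation"]).apply([0,0,-1]),proj(c,[[0,0,0],[.3,.3,0],[.188,.622,.224]]))
    if n=="top": crop(c,80,150,230,140,3.4,"pics/t1.png"); crop(c,320,150,140,130,4.5,"pics/t2.png")
    else: crop(c,205,130,140,105,5.6,"pics/s1.png")
E
```

```text
top [ 0.17310357 -0.00115184 -0.98490295] [[286.42368039 451.2154188 ]
 [155.55749837 310.20568603]
 [-70.87814543 385.46501501]]
side [ 0.08654537  0.84974047 -0.52004907] [[ 95.00744131 242.37264775]
 [207.25289764 185.51203354]
 [172.32488684  89.94433181]]
```

View pics/t1.png

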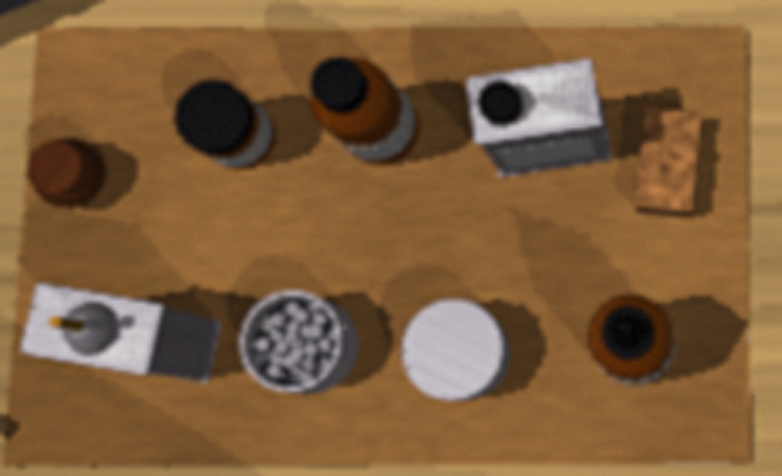

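View pics/t2.png

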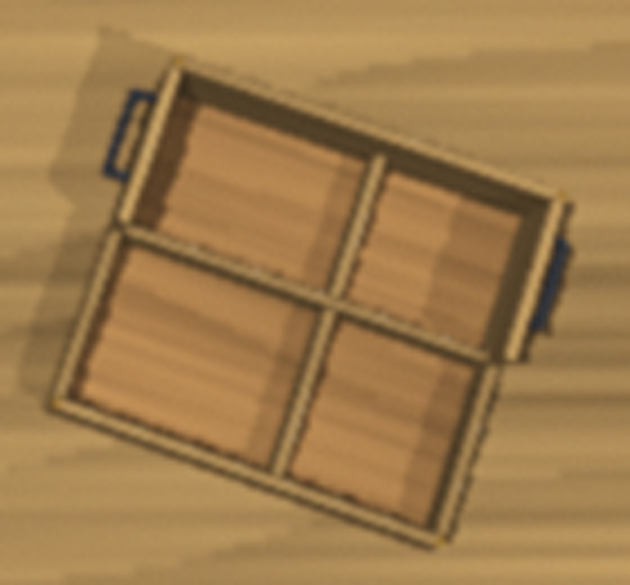

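View pics/s1.png

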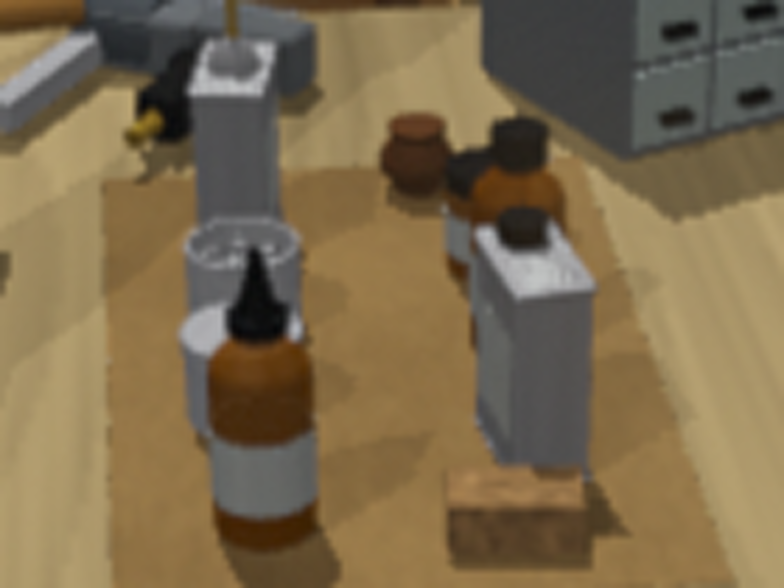

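Top crop: jar lid (215,117), bottle cap (340,84), can cap (502,103), can top corners (467,76),(592,60),(604,125),(480,143), wax lid (455,348), glue (630,330). The caddy crop corners are (178,60),(568,195),(55,405),(438,545). The side crop confirms the glue nozzle stands at front-right and the oil spout at front-left.

```bash
python3 - <<'E'
from h import *
from scipy.optimize import least_squares
c=bot.camera("top"); s=bot.camera("side")
f=lambda u,v,k=3.4,ox=80,oy=150:((u+.5)/k-.5+ox,(v+.5)/k-.5+oy)
d=.0
P={}
for n,u,v,z in [("jar",215,117,.068),("bottle",340,84,.135),("cancap",502,103,.130),("tin",455,348,.052),("glue",630,330,.16),("tack",292,340,.052),("foot",67,172,.046),("cork",668,162,.03)]:
    P[n]=onz(c,f(u,v),z+d); print(n,P[n].round(4),"side px of it",proj(s,P[n][None])[0].round(1), ((proj(s,P[n][None])[0]-[205,130])*5.6).round())
K=np.array([onz(c,f(*q),.116+d) for q in [(467,76),(592,60),(604,125),(480,143)]]); print(K.round(4),K.mean(0)); e=[np.linalg.norm(K[i]-K[i-1]) for i in range(4)];print("edges",e)
v=K[0]-K[1]+K[3]-K[2]; print("can +y angle",np.arctan2(v[1],v[0]))
O=np.array([onz(c,f(*q),.116) for q in [(38,284),(163,305),(150,375),(22,352)]]);print("oil",O.mean(0),O.round(3))
g=lambda u,v:f(u,v,4.5,320,150)
px=np.array([g(178,60),g(568,195),g(55,405),g(438,545)]); L=np.array([[.095,.105,.055],[.095,-.105,.055],[-.095,.105,.03],[-.095,-.105,.03]])
def W(p,L):
    a=R.from_euler('z',p[2]).apply(L); return a+[p[0],p[1],0]
r=least_squares(lambda p:(proj(c,W(p,L))-px).ravel(),[.4,-.25,-.3]); print("caddy",r.x,r.fun.round(2))
print("side caddy corners",proj(s,W(r.x,L)).round(0))
for n,q in dict(can=(.049,.043,0),bottle=(.049,-.059,0),tin=(-.043,.043,0),jar=(-.043,-.059,0)).items(): print(n,W(r.x,np.array([q]))[0].round(4))
E
```

```text
jar [0.5818 0.3226 0.068 ] side px of it [291.5 159.5] [485. 165.]
bottle [0.5871 0.2238 0.135 ] side px of it [297.4 153.1] [517. 130.]
cancap [0.5761 0.1239 0.13  ] side px of it [298.1 169. ] [521. 218.]
tin [0.4296 0.1618 0.052 ] side px of it [248.2 189.2] [242. 332.]
glue [0.4326 0.0424 0.16  ] side px of it [250.  174.9] [252. 251.]
tack [0.4351 0.2691 0.052 ] side px of it [248.2 173.4] [242. 243.]
foot [0.5491 0.4278 0.046 ] side px of it [278.5 153.1] [412. 129.]
cork [0.5582 0.0223 0.03  ] side px of it [296.2 216.8] [511. 486.]
[[0.597  0.1483 0.116 ]
 [0.6073 0.0692 0.116 ]
 [0.5651 0.0613 0.116 ]
 [0.5536 0.1391 0.116 ]] [0.5807594 0.104476  0.116    ]
edges [np.float64(0.04434699218818912), np.float64(0.07975076451182968), np.float64(0.04300070498835805), np.float64(0.07864828768575924)]
can +y angle 1.7082398912202748
oil [0.43754081 0.37399587 0.116     ] [[0.465 0.41  0.116]
 [0.452 0.332 0.116]
 [0.409 0.337 0.116]
 [0.423 0.417 0.116]]
caddy [ 0.51084303 -0.23455663 -0.35680363] [-0.29 -1.17  0.3  -0.28 -1.19  0.16  1.16  1.15]
side caddy corners [[337. 246.]
 [322. 300.]
 [265. 244.]
 [239. 295.]]
can [ 0.5718 -0.2114  0.    ]
bottle [ 0.5361 -0.307   0.    ]
tin [ 0.4856 -0.1792  0.    ]
jar [ 0.4499 -0.2748  0.    ]
```

```bash
python3 - <<'E'
from h import *
go([.581,.1045,.224],.14)
E
```

```text
tool shift [-5.261e-01 -3.821e-01  4.000e-04] rz 1.138 or -2.004 j [-1.34  0.63  0.04  1.52 -0.03  1.   -0.02] tcp [0.1875 0.6222 0.2242] F [-0.5 -0.3  0.1] t 0.3 grip 0.996905190686793 0.0
```

Units first: shifts go in shares of 0.6 m and turns go in shares of pi rad. So -0.19 m is -0.3167, -0.138 m is -0.23, 0.5 rad is 0.1592.

```bash
echo '[{"finger_gap":1,"x":-0.3167,"y":-0.23,"rz":0.1592},{"finger_gap":1,"x":-0.3167,"y":-0.23,"rz":0.1592},{"finger_gap":1,"x":-0.3167,"y":-0.23,"rz":0.1592},{"finger_gap":1,"x":-0.3167,"y":-0.23,"rz":0.1592},{"finger_gap":1,"x":-0.3167,"y":-0.23,"rz":0.1592}]' | python3 nudge.py; python3 - <<'E'
from h import *
go([.581,.1045,.224],.14)
E
```

```text
time_s: 0.8
position: [0.3319, 0.4321, 0.2247]
tcp_rot: [0.001, 0.388, 0.922, -0.0]
contact_force: [1.4, 0.4, -0.4]
gripper_width: 1.002
grip_force: 0.0
tool shift [-0.4084 -0.0508  0.0014] rz 0.634 or -2.508 j [-1.09  0.48  0.18  1.82 -0.11  0.85 -0.08] tcp [0.3319 0.4321 0.2247] F [ 1.4  0.4 -0.4] t 0.8 grip 1.0019387196917935 0.0
```

In the tool's units: -0.2 m is -0.3333, -0.025 m is -0.0417, 0.4 rad is 0.1273.

```bash
echo '[{"finger_gap":1,"x":-0.3333,"y":-0.0417,"rz":0.1273},{"finger_gap":1,"x":-0.3333,"y":-0.0417,"rz":0.1273},{"finger_gap":1,"x":-0.3333,"y":-0.0417,"rz":0.1273},{"finger_gap":1,"x":-0.3333,"y":-0.0417,"rz":0.1273},{"finger_gap":1,"x":-0.3333,"y":-0.0417,"rz":0.1273}]' | python3 nudge.py >/dev/null; python3 - <<'E'
from h import *
go([.581,.1045,.224],.14)
E
```

```text
tool shift [-0.197   0.0572  0.0021] rz 0.226 or -2.915 j [-0.8   0.47  0.31  1.86 -0.18  0.84 -0.04] tcp [0.4571 0.268  0.2251] F [-0.2 -0.1 -0.9] t 1.3 grip 1.00082561689411 0.0
```

In the tool's units: -0.197 m is -0.3283, 0.057 m is 0.095, 0.226 rad is 0.0719.

```bash
echo '[{"finger_gap":1,"x":-0.3283,"y":0.095,"rz":0.0719},{"finger_gap":1,"x":-0.3283,"y":0.095,"rz":0.0719},{"finger_gap":1,"x":-0.3283,"y":0.095,"rz":0.0719},{"finger_gap":1,"x":-0.3283,"y":0.095,"rz":0.0719},{"finger_gap":1,"x":-0.3283,"y":0.095,"rz":0.0719}]' | python3 nudge.py >/dev/null; echo '[{"finger_gap":1}]' | python3 nudge.py >/dev/null; python3 - <<'E'
from h import *
go([.581,.1045,.088],.14)
c=bot.camera("top"); crop(c,170,110,130,110,5,"pics/t3.png")
E
```

```text
tool shift [-0.0077  0.0015  0.1362] rz 0.009 or -3.133 j [-0.47  0.56  0.36  1.7  -0.24  0.92  0.13] tcp [0.5784 0.1119 0.2242] F [-1.3  0.3 -0.8] t 1.9 grip 1.0004083209009198 0.0
```

View pics/t3.png

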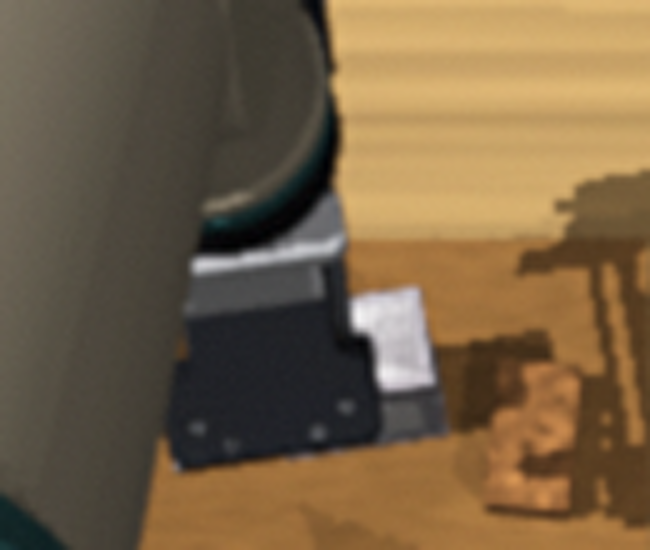

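The hand hangs over the can, aligned with its edges; now descend.

In the tool's units: 0.136 m is 0.2267, 0.12 m is 0.2.

```bash
echo '[{"finger_gap":1,"x":-0.0128,"y":0.0025},{"finger_gap":1,"x":-0.0128,"y":0.0025,"z":0.0667},{"finger_gap":1,"x":-0.0128,"y":0.0025,"z":0.1333},{"finger_gap":1,"x":-0.0128,"y":0.0025,"z":0.2},{"finger_gap":1,"x":-0.0128,"y":0.0025,"z":0.2267}]' | python3 nudge.py >/dev/null; echo '[{"finger_gap":1},{"finger_gap":0.55},{"finger_gap":0.55}]' | python3 nudge.py 25;  python3 - <<'E'
from h import *
go([.581,.1045,.088],.14)
c=bot.camera("side"); crop(c,225,100,130,110,5,"pics/s3.png")
E
```

```text
time_s: 2.75
position: [0.5815, 0.1067, 0.09]
tcp_rot: [0.001, 0.651, 0.759, 0.001]
contact_force: [0.1, 0.5, 0.8]
gripper_width: 0.864
grip_force: 0.0
tool shift [-0.0021 -0.0009  0.002 ] rz 0.013 or -3.129 j [-0.4   0.74  0.28  1.81 -0.32  0.64  0.22] tcp [0.5815 0.1067 0.09  ] F [0.1 0.5 0.8] t 2.75 grip 0.8640799858398439 0.0
```

View pics/s3.png

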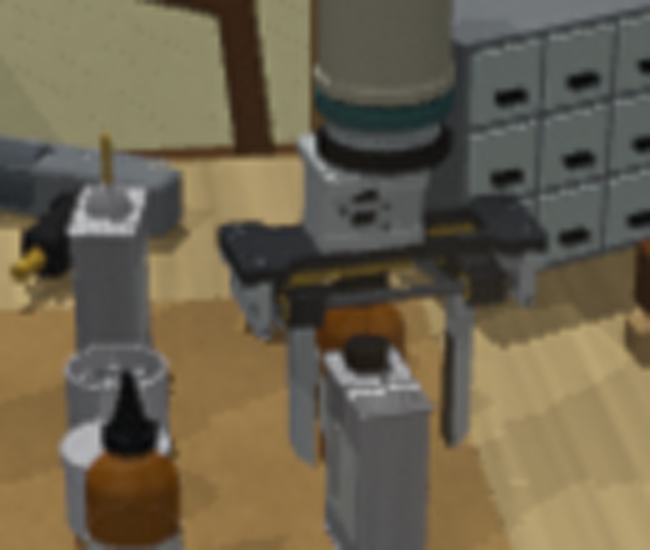

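The fingers straddle the can in side view, roughly centred. Closing and lifting.

```bash
echo '[{"finger_gap":0.3},{"finger_gap":0.3},{"finger_gap":0.3},{"finger_gap":0.3},{"finger_gap":0.3}]' | python3 nudge.py 25 >/dev/null; echo '[{"finger_gap":0.3},{"finger_gap":0.3},{"finger_gap":0.3},{"finger_gap":0.3}]' | python3 nudge.py 25; python3 - <<'E'
from h import *
go([.5718,-.2114,.22],-.357)
E
```

```text
time_s: 3.7
position: [0.5805, 0.1059, 0.0886]
tcp_rot: [-0.0, 0.651, 0.759, -0.0]
contact_force: [0.1, -0.4, 2.9]
gripper_width: 0.448
grip_force: 25.0
tool shift [-0.3123 -0.0566 -0.1315] rz 0.509 or -2.633 j [-0.4   0.74  0.28  1.81 -0.32  0.64  0.22] tcp [0.5805 0.1059 0.0886] F [ 0.1 -0.4  2.9] t 3.7 grip 0.4484452569555775 24.97777372598648
```

In the tool's units: -0.13 m is -0.2167, -0.11 m is -0.1833.

```bash
echo '[{"finger_gap":0.3,"z":-0.0333},{"finger_gap":0.3,"z":-0.0833},{"finger_gap":0.3,"z":-0.1333},{"finger_gap":0.3,"z":-0.1833},{"finger_gap":0.3,"z":-0.2167}]' | python3 nudge.py; echo '[{"finger_gap":0.3,"x":-0.05,"y":-0.0083,"rz":0.0318},{"finger_gap":0.3,"x":-0.1,"y":-0.0167,"rz":0.0637},{"finger_gap":0.3,"x":-0.1667,"y":-0.03,"rz":0.0955},{"finger_gap":0.3,"x":-0.2167,"y":-0.04,"rz":0.1273},{"finger_gap":0.3,"x":-0.2667,"y":-0.05,"rz":0.162}]' | python3 nudge.py; python3 - <<'E'
from h import *
go([.5718,-.2114,.22],-.357)
E
```

```text
time_s: 4.2
position: [0.5809, 0.1059, 0.2199]
tcp_rot: [0.0, 0.651, 0.759, 0.0]
contact_force: [0.4, -0.4, -2.4]
gripper_width: 0.449
grip_force: 25.0
time_s: 4.7
position: [0.5744, -0.0581, 0.2178]
tcp_rot: [-0.0, 0.823, 0.568, -0.0]
contact_force: [1.1, 0.2, -4.0]
gripper_width: 0.447
grip_force: 25.0
tool shift [-0.1443  0.0518 -0.0022] rz -0.005 or 3.137 j [-0.26  0.58  0.5   1.74 -0.34  0.91  0.01] tcp [ 0.5744 -0.0581  0.2178] F [ 1.1  0.2 -4. ] t 4.7 grip 0.44715327850844216 24.97263014316559
```

In the tool's units: -0.144 m is -0.24, -0.135 m is -0.225.

```bash
echo '[{"finger_gap":0.3,"x":-0.0667,"y":0.0217},{"finger_gap":0.3,"x":-0.1333,"y":0.045},{"finger_gap":0.3,"x":-0.1833,"y":0.0667},{"finger_gap":0.3,"x":-0.225,"y":0.08},{"finger_gap":0.3,"x":-0.24,"y":0.0867}]' | python3 nudge.py >/dev/null; echo '[{"finger_gap":0.3},{"finger_gap":0.3}]' | python3 nudge.py; python3 - <<'E'
from h import *
go([.5718,-.2114,.098],-.357)
c=bot.camera("side"); crop(c,220,140,150,150,4,"pics/s4.png")
c=bot.camera("top"); crop(c,320,110,150,150,4,"pics/t4.png")
a=cv2.imread("pics/s4.png");b=cv2.imread("pics/t4.png");cv2.imwrite("pics/m4.png",cv2.resize(np.hstack([a,b]),(800,400)))
E
```

```text
time_s: 5.4
position: [0.5737, -0.2077, 0.2178]
tcp_rot: [-0.001, 0.821, 0.571, 0.0]
contact_force: [-0.1, 0.6, -2.5]
gripper_width: 0.447
grip_force: 25.0
tool shift [-0.0044 -0.0003  0.1198] rz 0.002 or -3.140 j [ 0.01  0.62  0.48  1.65 -0.34  0.96  0.26] tcp [ 0.5737 -0.2077  0.2178] F [-0.1  0.6 -2.5] t 5.4 grip 0.4469270763986268 24.975264072418213
```

View pics/m4.png

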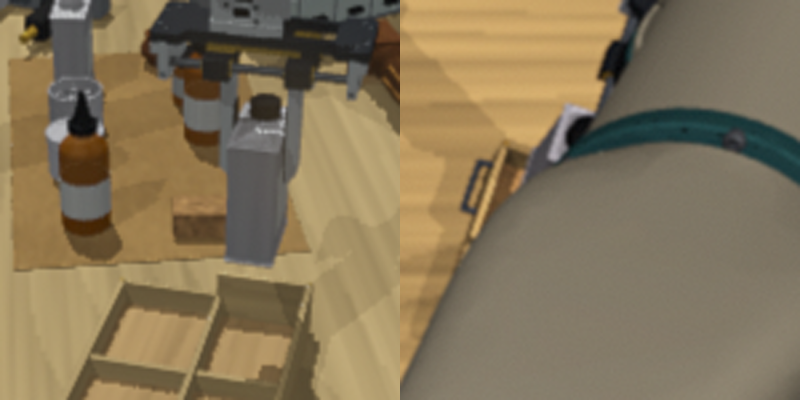

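The can is held upright, and aligned with the caddy. Lowering it.

In the tool's units: 0.115 m is 0.1917, 0.105 m is 0.175.

```bash
echo '[{"finger_gap":0.3,"x":-0.0073,"z":0.05},{"finger_gap":0.3,"x":-0.0073,"z":0.1},{"finger_gap":0.3,"x":-0.0073,"z":0.1417},{"finger_gap":0.3,"x":-0.0073,"z":0.175},{"finger_gap":0.3,"x":-0.0073,"z":0.1917}]' | python3 nudge.py >/dev/null; echo '[{"finger_gap":0.3,"z":0.005},{"finger_gap":0.3,"z":0.0083},{"finger_gap":0.3,"z":0.01},{"finger_gap":0.3,"z":0.01}]' | python3 nudge.py; echo '[{"finger_gap":0.3,"z":0.0017},{"finger_gap":0.3,"z":0.0033},{"finger_gap":0.3,"z":0.0033}]' | python3 nudge.py; python3 - <<'E'
from h import *
go([.5718,-.2114,.098],-.357)
E
```

```text
time_s: 6.4
position: [0.5725, -0.2141, 0.0983]
tcp_rot: [0.001, 0.821, 0.57, 0.0]
contact_force: [-0.5, 0.3, -3.2]
gripper_width: 0.446
grip_force: 25.0
time_s: 6.7
position: [0.572, -0.2139, 0.0955]
tcp_rot: [-0.0, 0.821, 0.57, 0.0]
contact_force: [-0.1, -0.5, -2.6]
gripper_width: 0.443
grip_force: 25.0
tool shift [ 0.0023 -0.0011 -0.0025] rz -0.000 or 3.142 j [ 0.07  0.77  0.4   1.75 -0.43  0.71  0.34] tcp [ 0.572  -0.2139  0.0955] F [-0.1 -0.5 -2.6] t 6.7 grip 0.4429637696469882 24.974995851516724
```

In the tool's units: 0.002 m is 0.0033, 0.0015 m is 0.0025.

```bash
echo '[{"finger_gap":0.3,"x":0.0033,"z":0.0017},{"finger_gap":0.3,"x":0.0033,"z":0.0025},{"finger_gap":0.3,"x":0.0033,"z":0.0025}]' | python3 nudge.py |grep -E "pos|contact"; echo '[{"finger_gap":0.3,"z":0.0008},{"finger_gap":0.3,"z":0.0017},{"finger_gap":0.3,"z":0.0017}]' | python3 nudge.py|grep -E "pos|contact"
```

```text
position: [0.5727, -0.2119, 0.0938]
contact_force: [-0.4, -0.0, -3.5]
position: [0.5726, -0.2122, 0.0929]
contact_force: [-0.1, 0.6, -3.0]
```

In the tool's units: 0.001 m is 0.0017, 0.0005 m is 0.0008.

```bash
for i in 1; do echo '[{"finger_gap":0.3,"z":0.0008},{"finger_gap":0.3,"z":0.0017},{"finger_gap":0.3,"z":0.0017}]' | python3 nudge.py|grep -E "pos|contact"; done; echo '[{"finger_gap":0.3,"z":0.0008},{"finger_gap":0.3,"z":0.0017},{"finger_gap":0.3,"z":0.0017}]' | python3 nudge.py|grep -E "pos|contact"
```

```text
position: [0.5727, -0.2122, 0.0925]
contact_force: [-2.2, 2.1, 4.2]
position: [0.5727, -0.2122, 0.0925]
contact_force: [-3.2, 0.5, 11.6]
```

Floor contact at TCP z 0.0925 (sheet ≈2 mm). Releasing.

In the tool's units: -0.0015 m is -0.0025, -0.001 m is -0.0017.

```bash
echo '[{"finger_gap":0.5,"z":-0.0017},{"finger_gap":0.65,"z":-0.0025},{"finger_gap":0.75,"z":-0.0025},{"finger_gap":0.75,"z":-0.0025},{"finger_gap":0.75,"z":-0.0025}]' | python3 nudge.py >/dev/null;  echo '[{"finger_gap":0.75,"z":-0.0333},{"finger_gap":0.75,"z":-0.0833},{"finger_gap":0.75,"z":-0.1333},{"finger_gap":0.75,"z":-0.1833},{"finger_gap":0.75,"z":-0.2167}]' | python3 nudge.py; python3 - <<'E'
from h import *
go([.5871,.2238,.224],-.357)
E
```

```text
time_s: 8.9
position: [0.5733, -0.2126, 0.2246]
tcp_rot: [0.001, 0.821, 0.57, 0.001]
contact_force: [0.4, 0.3, -0.1]
gripper_width: 0.749
grip_force: 0.0
tool shift [ 4.137e-01 -1.396e-01  2.000e-04] rz -0.000 or 3.141 j [ 0.01  0.61  0.49  1.64 -0.34  0.97  0.26] tcp [ 0.5733 -0.2126  0.2246] F [ 0.4  0.3 -0.1] t 8.9 grip 0.7488387920726829 0.0
```

In the tool's units: 0.21 m is 0.35, -0.07 m is -0.1167.

```bash
echo '[{"finger_gap":0.9,"x":0.35,"y":-0.1167},{"finger_gap":0.9,"x":0.35,"y":-0.1167},{"finger_gap":0.9,"x":0.35,"y":-0.1167},{"finger_gap":0.9,"x":0.35,"y":-0.1167},{"finger_gap":0.9,"x":0.35,"y":-0.1167}]' | python3 nudge.py >/dev/null;  echo '[{"finger_gap":0.9,"x":0.3417,"y":-0.1167},{"finger_gap":0.9,"x":0.3417,"y":-0.1167},{"finger_gap":0.9,"x":0.3417,"y":-0.1167},{"finger_gap":0.9,"x":0.3417,"y":-0.1167},{"finger_gap":0.9,"x":0.3417,"y":-0.1167}]' | python3 nudge.py >/dev/null; echo '[{"finger_gap":0.9},{"finger_gap":0.9}]' | python3 nudge.py; python3 - <<'E'
from h import *
go([.5871,.2238,.082],-.357)
c=bot.camera("side"); crop(c,180,100,200,200,3,"pics/s5.png")
E
```

```text
time_s: 10.1
position: [0.5866, 0.2234, 0.2223]
tcp_rot: [0.001, 0.822, 0.57, -0.001]
contact_force: [0.9, 0.1, -0.4]
gripper_width: 0.9
grip_force: 0.0
tool shift [0.0008 0.0002 0.1403] rz -0.002 or 3.140 j [-0.71  0.65  0.51  1.59 -0.36  1.   -0.45] tcp [0.5866 0.2234 0.2223] F [ 0.9  0.1 -0.4] t 10.1 grip 0.8999792082780439 0.0
```

View pics/s5.png

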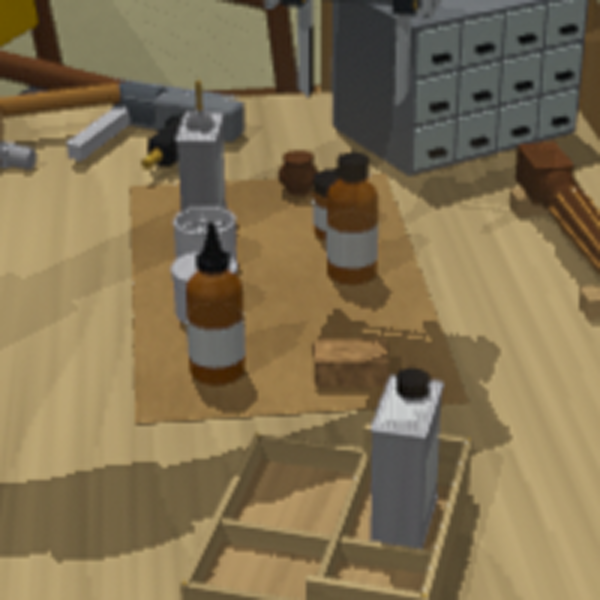

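The can stands upright in the back wide bay (crop ~405,470). The bottle is next.

In the tool's units: 0.14 m is 0.2333, 0.13 m is 0.2167.

```bash
echo '[{"finger_gap":0.9,"z":0.05},{"finger_gap":0.9,"z":0.1},{"finger_gap":0.9,"z":0.1667},{"finger_gap":0.9,"z":0.2167},{"finger_gap":0.9,"z":0.2333}]' | python3 nudge.py >/dev/null;  echo '[{"finger_gap":0.9},{"finger_gap":0.4},{"finger_gap":0.4},{"finger_gap":0.4},{"finger_gap":0.4}]' | python3 nudge.py 20 >/dev/null; echo '[{"finger_gap":0.4},{"finger_gap":0.4},{"finger_gap":0.4},{"finger_gap":0.4}]' | python3 nudge.py 20; python3 - <<'E'
from h import *
go([.5361,-.307,.22],-.357)
E
```

```text
time_s: 11.55
position: [0.5873, 0.2258, 0.0833]
tcp_rot: [0.0, 0.821, 0.57, 0.001]
contact_force: [0.2, -0.9, 5.4]
gripper_width: 0.567
grip_force: 20.0
tool shift [-0.517   0.1384 -0.1371] rz -0.000 or 3.142 j [-0.66  0.81  0.42  1.7  -0.46  0.72 -0.36] tcp [0.5873 0.2258 0.0833] F [ 0.2 -0.9  5.4] t 11.55 grip 0.5674857995167768 19.99630426056683
```

In the tool's units: -0.15 m is -0.25, -0.13 m is -0.2167.

```bash
echo '[{"finger_gap":0.4,"z":-0.0333},{"finger_gap":0.4,"z":-0.1},{"finger_gap":0.4,"z":-0.1667},{"finger_gap":0.4,"z":-0.2167},{"finger_gap":0.4,"z":-0.25}]' | python3 nudge.py | grep -E "pos|width|grip"; python3 - <<'E'
from h import *
r=rot(bot.get_state()["tcp_rot"]); pts=np.array([[.5873,.2258],[.50,-.05],[.42,-.25],[.536,-.307]])
print(r.inv().apply(np.c_[np.diff(pts,axis=0),[0,0,0]]).round(4))
go([.5873,.2258,.235])
E
```

```text
position: [0.5866, 0.2257, 0.2342]
gripper_width: 0.57
grip_force: 20.0
[[-2.889e-01  1.460e-02 -2.000e-04]
 [-2.153e-01 -5.100e-03 -2.000e-04]
 [-1.290e-02  1.286e-01  1.000e-04]]
tool shift [ 0.0003  0.0006 -0.0008]  j [-0.72  0.64  0.52  1.58 -0.35  1.02 -0.45] tcp [0.5866 0.2257 0.2342] F [-0.2  0.4 -2.4] t 12.05 grip 0.5702260879976095 19.98917863049428
```

In the tool's units: -0.19 m is -0.3167, -0.15 m is -0.25.

```bash
echo '[{"finger_gap":0.4,"x":-0.05},{"finger_gap":0.4,"x":-0.1167},{"finger_gap":0.4,"x":-0.1833,"y":0.0083},{"finger_gap":0.4,"x":-0.25,"y":0.0117},{"finger_gap":0.4,"x":-0.3167,"y":0.0167}]' | python3 nudge.py >/dev/null; echo '[{"finger_gap":0.4,"x":-0.0667},{"finger_gap":0.4,"x":-0.1333},{"finger_gap":0.4,"x":-0.2},{"finger_gap":0.4,"x":-0.2667},{"finger_gap":0.4,"x":-0.3333}]' | python3 nudge.py > /dev/null;echo '[{"finger_gap":0.4,"x":-0.0667},{"finger_gap":0.4,"x":-0.1333},{"finger_gap":0.4,"x":-0.175},{"finger_gap":0.4,"x":-0.1917},{"finger_gap":0.4,"x":-0.1917}]' | python3 nudge.py | grep -E "pos|width"; python3 - <<'E'
from h import *
go([.536,-.307,.235],-.357)
E
```

```text
position: [0.4186, -0.2515, 0.2321]
gripper_width: 0.569
tool shift [-0.0107  0.1294 -0.003 ] rz -0.002 or 3.139 j [ 0.1   0.44  0.55  1.96 -0.3   0.83  0.45] tcp [ 0.4186 -0.2515  0.2321] F [ 0.9  0.2 -2.8] t 13.55 grip 0.5686751485485012 19.9894263362512
```

In the tool's units: 0.129 m is 0.215, 0.115 m is 0.1917.

```bash
echo '[{"finger_gap":0.4,"x":-0.0083,"y":0.0667,"z":-0.005},{"finger_gap":0.4,"x":-0.0167,"y":0.1333,"z":-0.005},{"finger_gap":0.4,"x":-0.0178,"y":0.1917,"z":-0.005},{"finger_gap":0.4,"x":-0.0178,"y":0.215,"z":-0.005},{"finger_gap":0.4,"x":-0.0178,"y":0.215,"z":-0.005}]' | python3 nudge.py >/dev/null; echo '[{"finger_gap":0.4},{"finger_gap":0.4,"z":0.05},{"finger_gap":0.4,"z":0.1},{"finger_gap":0.4,"z":0.15},{"finger_gap":0.4,"z":0.1833}]' | python3 nudge.py > /dev/null; echo '[{"finger_gap":0.4,"z":0.0167},{"finger_gap":0.4,"z":0.0333},{"finger_gap":0.4,"z":0.04},{"finger_gap":0.4,"z":0.04}]' | python3 nudge.py ; python3 - <<'E'
from h import *
go([.536,-.307,.0895],-.357)
c=bot.camera("side"); crop(c,210,170,150,150,4,"pics/s6.png")
E
```

```text
time_s: 14.95
position: [0.5366, -0.306, 0.1017]
tcp_rot: [0.0, 0.821, 0.57, 0.0]
contact_force: [-0.1, -0.0, -1.7]
gripper_width: 0.567
grip_force: 20.0
tool shift [-0.0011 -0.0002  0.0122] rz -0.000 or 3.142 j [ 0.22  0.77  0.43  1.73 -0.45  0.74  0.52] tcp [ 0.5366 -0.306   0.1017] F [-0.1 -0.  -1.7] t 14.95 grip 0.567321506785281 19.98952344059944
```

View pics/s6.png

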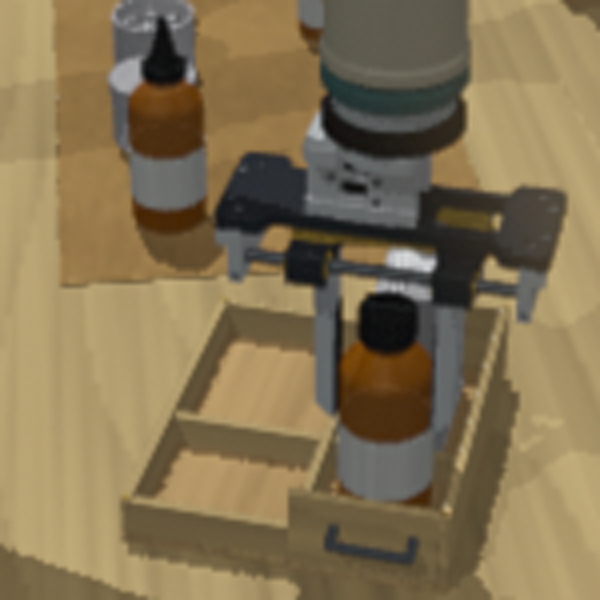

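The bottle hangs upright inside the back narrow bay. I lower it to contact.

In the tool's units: 0.0125 m is 0.0208, 0.01 m is 0.0167.

```bash
echo '[{"finger_gap":0.4,"z":0.0083},{"finger_gap":0.4,"z":0.0167},{"finger_gap":0.4,"z":0.0208},{"finger_gap":0.4,"z":0.0208}]' | python3 nudge.py | grep -E "pos|contact"; echo '[{"finger_gap":0.4,"z":0.0008},{"finger_gap":0.4,"z":0.0017},{"finger_gap":0.4,"z":0.0017}]' | python3 nudge.py|grep -E "pos|contact"; echo '[{"finger_gap":0.4,"z":0.0008},{"finger_gap":0.4,"z":0.0017},{"finger_gap":0.4,"z":0.0017}]' | python3 nudge.py|grep -E "pos|contact"
```

```text
position: [0.5362, -0.3059, 0.0884]
contact_force: [0.6, -0.1, -1.6]
position: [0.5366, -0.3062, 0.088]
contact_force: [0.0, 0.6, -3.3]
position: [0.5366, -0.3062, 0.0873]
contact_force: [-1.1, -0.2, 1.0]
```

In the tool's units: 0.0007 m is 0.0012, 0.0005 m is 0.0008.

```bash
echo '[{"finger_gap":0.4,"z":0.0008},{"finger_gap":0.4,"z":0.0012},{"finger_gap":0.4,"z":0.0012}]' | python3 nudge.py|grep -E "pos|contact"
```

```text
position: [0.5367, -0.3063, 0.0873]
contact_force: [-1.1, 0.6, 7.2]
```

Contact. Release, rise, head for the tin.

In the tool's units: -0.0015 m is -0.0025, -0.0005 m is -0.0008.

```bash
echo '[{"finger_gap":0.6,"z":-0.0008},{"finger_gap":0.7,"z":-0.0025},{"finger_gap":0.75,"z":-0.0025},{"finger_gap":0.75,"z":-0.0025},{"finger_gap":0.75,"z":-0.0025}]' | python3 nudge.py |grep pos;  echo '[{"finger_gap":0.75,"z":-0.0333},{"finger_gap":0.75,"z":-0.0833},{"finger_gap":0.75,"z":-0.15},{"finger_gap":0.75,"z":-0.2},{"finger_gap":0.75,"z":-0.2417}]' | python3 nudge.py | grep -E "pos|contact"; python3 - <<'E'
from h import *
go([.4296,.1618,.235],-.357)
E
```

```text
position: [0.5365, -0.3061, 0.0876]
position: [0.5368, -0.3064, 0.2347]
contact_force: [0.1, -0.7, -0.6]
tool shift [ 0.4012 -0.2641 -0.0008] rz -0.000 or 3.141 j [ 0.16  0.62  0.52  1.61 -0.35  1.    0.43] tcp [ 0.5368 -0.3064  0.2347] F [ 0.1 -0.7 -0.6] t 17.3 grip 0.7521911743805241 0.0
```

In the tool's units: -0.16 m is -0.2667, -0.15 m is -0.25.

```bash
echo '[{"finger_gap":0.95,"x":0.0333,"y":-0.075},{"finger_gap":0.95,"x":0.0667,"y":-0.15},{"finger_gap":0.95,"x":0.1167,"y":-0.2167},{"finger_gap":0.95,"x":0.1833,"y":-0.25},{"finger_gap":0.95,"x":0.25,"y":-0.2667}]' | python3 nudge.py >/dev/null; echo '[{"finger_gap":0.95,"x":0.2083,"y":-0.0867},{"finger_gap":0.95,"x":0.2083,"y":-0.0867},{"finger_gap":0.95,"x":0.2083,"y":-0.0867},{"finger_gap":0.95,"x":0.2083,"y":-0.0867},{"finger_gap":0.95,"x":0.2083,"y":-0.0867}]' | python3 nudge.py >/dev/null;echo '[{"finger_gap":0.95,"x":0.21,"y":-0.0867},{"finger_gap":0.95,"x":0.21,"y":-0.0867},{"finger_gap":0.95,"x":0.21,"y":-0.0867},{"finger_gap":0.95,"x":0.21,"y":-0.0867},{"finger_gap":0.95,"x":0.21,"y":-0.0867}]' | python3 nudge.py | grep pos; python3 - <<'E'
from h import *
go([.4296,.1618,.046],-.357)
c=bot.camera("side"); crop(c,180,100,200,200,3,"pics/s7.png")
E
```

```text
position: [0.4298, 0.1605, 0.2327]
tool shift [ 0.0013 -0.0008  0.1867] rz -0.001 or 3.140 j [-0.82  0.39  0.55  2.03 -0.28  0.8  -0.47] tcp [0.4298 0.1605 0.2327] F [1.8 0.1 0.4] t 18.8 grip 0.9465949464277337 0.0
```

View pics/s7.png

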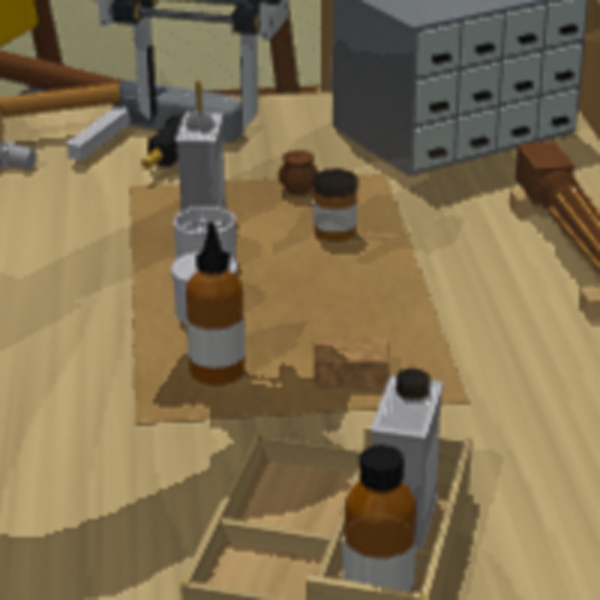

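The bottle and can are upright in the back row, and the jar is alone at crop (335,205). Descending on the tin.

In the tool's units: 0.184 m is 0.3067, 0.04 m is 0.0667.

```bash
echo '[{"finger_gap":0.95,"x":0.0017,"z":0.0667},{"finger_gap":0.95,"x":0.0017,"z":0.1417},{"finger_gap":0.95,"x":0.0017,"z":0.2167},{"finger_gap":0.95,"x":0.0017,"z":0.275},{"finger_gap":0.95,"x":0.0017,"z":0.3067}]' | python3 nudge.py >/dev/null;  echo '[{"finger_gap":0.95},{"finger_gap":0.5},{"finger_gap":0.5},{"finger_gap":0.5},{"finger_gap":0.5}]' | python3 nudge.py 18 | grep pos; echo '[{"finger_gap":0.5},{"finger_gap":0.5},{"finger_gap":0.5}]' | python3 nudge.py 18; python3 - <<'E'
from h import *
go([.4296,.1618,.047])
E
```

```text
position: [0.4298, 0.1631, 0.0499]
time_s: 20.15
position: [0.4298, 0.1631, 0.0499]
tcp_rot: [-0.0, 0.821, 0.57, 0.001]
contact_force: [-1.5, -0.3, 7.5]
gripper_width: 0.701
grip_force: 18.0
tool shift [-0.0013  0.0003  0.0029]  j [-0.6   0.69  0.26  2.18 -0.55  0.33 -0.23] tcp [0.4298 0.1631 0.0499] F [-1.5 -0.3  7.5] t 20.15 grip 0.7007999350452312 18.000964522361755
```

In the tool's units: -0.19 m is -0.3167, -0.14 m is -0.2333.

```bash
echo '[{"finger_gap":0.5,"z":-0.0333},{"finger_gap":0.5,"z":-0.1},{"finger_gap":0.5,"z":-0.1667},{"finger_gap":0.5,"z":-0.2333},{"finger_gap":0.5,"z":-0.3167}]' | python3 nudge.py 22| grep -E "pos|width|grip|cont"; python3 - <<'E'
from h import *
go([.53,.04,.24]);go([.4856,-.1792,.24])
E
```

```text
position: [0.4285, 0.1626, 0.2401]
contact_force: [1.4, 2.1, -1.6]
gripper_width: 0.697
grip_force: 22.0
tool shift [-0.0794  0.1379  0.    ]  j [-0.85  0.38  0.58  2.02 -0.29  0.82 -0.46] tcp [0.4285 0.1626 0.2401] F [ 1.4  2.1 -1.6] t 20.65 grip 0.6974064517182275 21.99905902147293
tool shift [-3.003e-01  1.729e-01  3.000e-04]  j [-0.85  0.38  0.58  2.02 -0.29  0.82 -0.46] tcp [0.4285 0.1626 0.2401] F [ 1.4  2.1 -1.6] t 20.65 grip 0.6974064517182275 21.99905902147293
```

In the tool's units: 0.148 m is 0.2467, 0.135 m is 0.225.

```bash
echo '[{"finger_gap":0.5,"x":-0.025,"y":0.05},{"finger_gap":0.5,"x":-0.0583,"y":0.1083},{"finger_gap":0.5,"x":-0.0917,"y":0.1667},{"finger_gap":0.5,"x":-0.125,"y":0.225},{"finger_gap":0.5,"x":-0.175,"y":0.2467}]' | python3 nudge.py >/dev/null; echo '[{"finger_gap":0.5,"x":-0.0667,"y":0.0083},{"finger_gap":0.5,"x":-0.1417,"y":0.0167},{"finger_gap":0.5,"x":-0.2167,"y":0.025},{"finger_gap":0.5,"x":-0.275,"y":0.0333},{"finger_gap":0.5,"x":-0.3167,"y":0.04}]' | python3 nudge.py >/dev/null; echo '[{"finger_gap":0.5,"rz":0.0382},{"finger_gap":0.5,"rz":0.0764},{"finger_gap":0.5,"rz":0.1146},{"finger_gap":0.5,"rz":0.1528},{"finger_gap":0.5,"rz":0.191}]' | python3 nudge.py > /dev/null; echo '[{"finger_gap":0.5,"rz":0.0382},{"finger_gap":0.5,"rz":0.0764},{"finger_gap":0.5,"rz":0.1146},{"finger_gap":0.5,"rz":0.1528},{"finger_gap":0.5,"rz":0.191}]' | python3 nudge.py; python3 - <<'E'
from h import *
go([.4856,-.1792,.24],1.214)
E
```

```text
time_s: 22.65
position: [0.4876, -0.1732, 0.2391]
tcp_rot: [-0.0, 1.0, 0.005, 0.0]
contact_force: [1.1, 0.5, -1.5]
gripper_width: 0.696
grip_force: 22.0
tool shift [-0.0021  0.0059 -0.0009] rz 0.366 or -2.775 j [-0.3   0.57  0.91  1.88 -0.55  0.96 -0.7 ] tcp [ 0.4876 -0.1732  0.2391] F [ 1.1  0.5 -1.5] t 22.65 grip 0.6956492549083355 21.99497401714325
```

Units first: shifts go in shares of 0.6 m and turns go in shares of pi rad. So 0.006 m is 0.01, 0.003 m is 0.005, 0.366 rad is 0.1165.

```bash
echo '[{"finger_gap":0.5,"x":-0.0017,"y":0.005,"rz":0.0382},{"finger_gap":0.5,"x":-0.0033,"y":0.01,"rz":0.0764},{"finger_gap":0.5,"x":-0.0033,"y":0.01,"rz":0.1165},{"finger_gap":0.5,"x":-0.0033,"y":0.01,"rz":0.1165},{"finger_gap":0.5,"x":-0.0033,"y":0.01,"rz":0.1165}]' | python3 nudge.py >/dev/null; echo '[{"finger_gap":0.5,"z":0.05},{"finger_gap":0.5,"z":0.1167},{"finger_gap":0.5,"z":0.1833},{"finger_gap":0.5,"z":0.2333},{"finger_gap":0.5,"z":0.275}]' | python3 nudge.py >/dev/null; echo '[{"finger_gap":0.5},{"finger_gap":0.5}]' | python3 nudge.py; python3 - <<'E'
from h import *
go([.4856,-.1792,.06],1.214)
c=bot.camera("side"); crop(c,210,150,150,150,4,"pics/s8.png")
E
```

```text
time_s: 23.85
position: [0.486, -0.18, 0.0743]
tcp_rot: [-0.0, 0.985, -0.175, 0.0]
contact_force: [0.8, -0.8, -1.3]
gripper_width: 0.699
grip_force: 22.0
tool shift [-0.0006 -0.0006  0.0143] rz 0.006 or -3.136 j [-0.17  0.81  0.75  2.02 -0.91  0.68 -0.73] tcp [ 0.486  -0.18    0.0743] F [ 0.8 -0.8 -1.3] t 23.85 grip 0.698751079026147 21.999730467796326
```

View pics/s8.png

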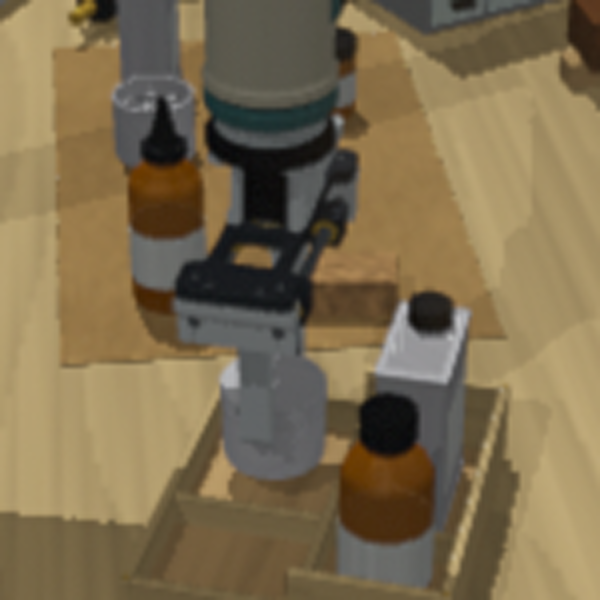

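The tin is upright over the front wide bay, clear of the can and the bottle.

In the tool's units: 0.0185 m is 0.0308, 0.014 m is 0.0233.

```bash
echo '[{"finger_gap":0.5,"z":0.0117},{"finger_gap":0.5,"z":0.0233},{"finger_gap":0.5,"z":0.0308},{"finger_gap":0.5,"z":0.0308}]' | python3 nudge.py | grep -E "pos|contact"; echo '[{"finger_gap":0.5,"z":0.0008},{"finger_gap":0.5,"z":0.0017},{"finger_gap":0.5,"z":0.0017}]' | python3 nudge.py|grep -E "pos|contact"; echo '[{"finger_gap":0.5,"z":0.0008},{"finger_gap":0.5,"z":0.0017},{"finger_gap":0.5,"z":0.0017}]' | python3 nudge.py|grep -E "pos|contact"
```

```text
position: [0.4855, -0.1794, 0.0548]
contact_force: [0.1, 0.5, -1.7]
position: [0.4859, -0.1798, 0.0543]
contact_force: [0.2, -0.3, -1.3]
position: [0.4859, -0.1798, 0.0539]
contact_force: [-1.7, 0.8, 5.1]
```

In the tool's units: -0.001 m is -0.0017, -0.0005 m is -0.0008.

```bash
echo '[{"finger_gap":0.75,"z":-0.0008},{"finger_gap":0.8,"z":-0.0017},{"finger_gap":0.82,"z":-0.0017},{"finger_gap":0.82,"z":-0.0017},{"finger_gap":0.82,"z":-0.0017}]' | python3 nudge.py |grep -E "pos|cont";  echo '[{"finger_gap":0.82,"z":-0.0333},{"finger_gap":0.82,"z":-0.0833},{"finger_gap":0.82,"z":-0.15},{"finger_gap":0.82,"z":-0.2333},{"finger_gap":0.82,"z":-0.3083}]' | python3 nudge.py | grep -E "pos|contact"; python3 - <<'E'
from h import *
go([.5818,.3226,.235],1.214)
E
```

```text
position: [0.4858, -0.1797, 0.0542]
contact_force: [0.2, -0.5, -0.2]
position: [0.4854, -0.1799, 0.2412]
contact_force: [1.0, -0.2, -0.6]
tool shift [-0.0832 -0.5049  0.0059] rz 0.004 or -3.138 j [-0.34  0.61  1.02  1.88 -0.61  1.01 -0.97] tcp [ 0.4854 -0.1799  0.2412] F [ 1.  -0.2 -0.6] t 25.9 grip 0.8196014882394934 0.0
```

In the tool's units: -0.24 m is -0.4, -0.04 m is -0.0667.

```bash
echo '[{"finger_gap":0.82,"x":-0.0667,"y":-0.4},{"finger_gap":0.82,"x":-0.0667,"y":-0.4},{"finger_gap":0.82,"x":-0.0667,"y":-0.4},{"finger_gap":0.82,"x":-0.0667,"y":-0.4},{"finger_gap":0.82,"x":-0.0667,"y":-0.4}]' | python3 nudge.py >/dev/null;  echo '[{"finger_gap":0.82,"x":-0.0667,"y":-0.4167},{"finger_gap":0.82,"x":-0.0667,"y":-0.4167},{"finger_gap":0.82,"x":-0.0667,"y":-0.4167},{"finger_gap":0.82,"x":-0.0667,"y":-0.4167},{"finger_gap":0.82,"x":-0.0667,"y":-0.4167}]' | python3 nudge.py | grep -E "pos|contact"; python3 - <<'E'
from h import *
go([.5818,.3226,.235],1.214)
E
```

```text
position: [0.5789, 0.307, 0.239]
contact_force: [1.2, 0.2, 0.4]
tool shift [-0.0027 -0.0157  0.004 ] rz 0.005 or -3.137 j [-1.05  0.84  1.04  1.5  -0.75  1.24 -1.83] tcp [0.5789 0.307  0.239 ] F [1.2 0.2 0.4] t 26.9 grip 0.8142070710332058 0.0
```

In the tool's units: 0.13 m is 0.2167, 0.07 m is 0.1167.

```bash
echo '[{"finger_gap":0.82,"x":-0.0045,"y":-0.0262},{"finger_gap":0.82,"x":-0.0045,"y":-0.0262,"z":0.05},{"finger_gap":0.82,"x":-0.0045,"y":-0.0262,"z":0.1167},{"finger_gap":0.82,"x":-0.0045,"y":-0.0262,"z":0.1833},{"finger_gap":0.82,"x":-0.0045,"y":-0.0262,"z":0.2167}]' | python3 nudge.py >/dev/null; echo '[{"finger_gap":0.82},{"finger_gap":0.82}]' | python3 nudge.py | grep -E "pos|contact"; python3 - <<'E'
from h import *
go([.5818,.3226,.060],1.214)
c=bot.camera("side"); crop(c,210,90,150,120,5,"pics/s9.png")
E
```

```text
position: [0.5825, 0.3201, 0.1097]
contact_force: [-0.1, -0.7, -0.2]
tool shift [-0.0015 -0.0021  0.0497] rz 0.004 or -3.137 j [-1.02  0.98  0.93  1.59 -0.88  1.04 -1.75] tcp [0.5825 0.3201 0.1097] F [-0.1 -0.7 -0.2] t 27.6 grip 0.8203761747357963 0.0
```

View pics/s9.png

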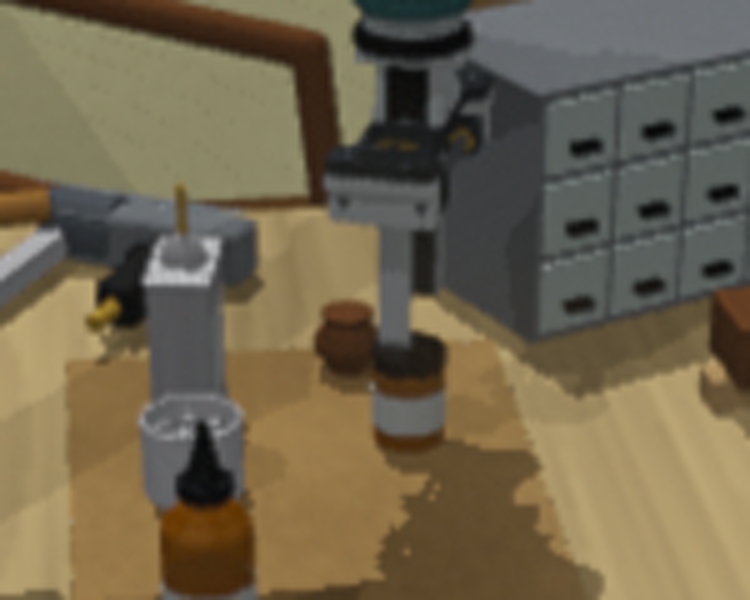

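The hand is over the jar; the foot and oil can are clear. Descend and grip.

In the tool's units: 0.048 m is 0.08, 0.035 m is 0.0583.

```bash
echo '[{"finger_gap":0.82,"x":-0.0025,"y":-0.0033,"z":0.0333},{"finger_gap":0.82,"x":-0.0025,"y":-0.0033,"z":0.0583},{"finger_gap":0.82,"x":-0.0025,"y":-0.0033,"z":0.08},{"finger_gap":0.82,"x":-0.0025,"y":-0.0033,"z":0.08},{"finger_gap":0.82,"x":-0.0025,"y":-0.0033,"z":0.08}]' | python3 nudge.py | grep -E "pos|contact"; echo '[{"finger_gap":0.35},{"finger_gap":0.35},{"finger_gap":0.35},{"finger_gap":0.35},{"finger_gap":0.35}]' | python3 nudge.py 16 >/dev/null; echo '[{"finger_gap":0.35},{"finger_gap":0.35}]' | python3 nudge.py 16; echo '[{"finger_gap":0.35,"z":-0.0333},{"finger_gap":0.35,"z":-0.1},{"finger_gap":0.35,"z":-0.1667},{"finger_gap":0.35,"z":-0.2333},{"finger_gap":0.35,"z":-0.3}]' | python3 nudge.py;  python3 - <<'E'
from h import *
go([.50,-.05,.24],1.214)
go([.4499,-.2748,.24],1.214)
E
```

```text
position: [0.5813, 0.3224, 0.0609]
contact_force: [-0.1, -1.4, -0.2]
time_s: 28.85
position: [0.5818, 0.3233, 0.0617]
tcp_rot: [-0.001, 0.985, -0.175, 0.0]
contact_force: [0.5, 1.4, 2.8]
gripper_width: 0.527
grip_force: 16.0
time_s: 29.35
position: [0.5808, 0.3216, 0.2437]
tcp_rot: [0.001, 0.984, -0.176, -0.0]
contact_force: [0.6, 1.2, -1.6]
gripper_width: 0.528
grip_force: 16.0
tool shift [0.0529 0.3766 0.0042] rz 0.003 or -3.138 j [-1.06  0.85  1.04  1.47 -0.74  1.26 -1.86] tcp [0.5808 0.3216 0.2437] F [ 0.6  1.2 -1.6] t 29.35 grip 0.5281715677315357 15.987735986709595
tool shift [0.0837 0.6048 0.0045] rz 0.003 or -3.138 j [-1.06  0.85  1.04  1.47 -0.74  1.26 -1.86] tcp [0.5808 0.3216 0.2437] F [ 0.6  1.2 -1.6] t 29.35 grip 0.5281715677315357 15.987735986709595
```

In the tool's units: 0.19 m is 0.3167, 0.15 m is 0.25.

```bash
echo '[{"finger_gap":0.35,"x":0.0083,"y":0.05},{"finger_gap":0.35,"x":0.0167,"y":0.1167},{"finger_gap":0.35,"x":0.025,"y":0.1833},{"finger_gap":0.35,"x":0.0333,"y":0.25},{"finger_gap":0.35,"x":0.0433,"y":0.3167}]' | python3 nudge.py >/dev/null; echo '[{"finger_gap":0.35,"x":0.01,"y":0.075},{"finger_gap":0.35,"x":0.02,"y":0.15},{"finger_gap":0.35,"x":0.03,"y":0.225},{"finger_gap":0.35,"x":0.0417,"y":0.3},{"finger_gap":0.35,"x":0.05,"y":0.3667}]' | python3 nudge.py >/dev/null;  echo '[{"finger_gap":0.35,"x":0.0083,"y":0.075},{"finger_gap":0.35,"x":0.02,"y":0.15},{"finger_gap":0.35,"x":0.03,"y":0.225},{"finger_gap":0.35,"x":0.0417,"y":0.2833},{"finger_gap":0.35,"x":0.0467,"y":0.32}]' | python3 nudge.py >/dev/null;echo '[{"finger_gap":0.35},{"finger_gap":0.35}]' | python3 nudge.py | grep -E "pos|width"; python3 - <<'E'
from h import *
go([.4499,-.2748,.075],1.214)
E
```

```text
position: [0.4517, -0.2711, 0.2416]
gripper_width: 0.532
tool shift [-0.0003  0.0042  0.1666] rz 0.003 or -3.139 j [-0.13  0.61  0.99  1.85 -0.6   1.01 -0.81] tcp [ 0.4517 -0.2711  0.2416] F [ 0.4  0.5 -0.7] t 31.05 grip 0.5323532150401415 15.987427309155464
```

In the tool's units: 0.16 m is 0.2667, 0.14 m is 0.2333.

```bash
echo '[{"finger_gap":0.35,"y":0.0067,"z":0.05},{"finger_gap":0.35,"y":0.0067,"z":0.1167},{"finger_gap":0.35,"y":0.0067,"z":0.1833},{"finger_gap":0.35,"y":0.0067,"z":0.2333},{"finger_gap":0.35,"y":0.0067,"z":0.2667}]' | python3 nudge.py >/dev/null; echo '[{"finger_gap":0.35},{"finger_gap":0.35}]' | python3 nudge.py | grep -E "pos|contact"; python3 - <<'E'
from h import *
go([.4499,-.2748,.0675],1.214)
c=bot.camera("side"); crop(c,210,170,150,150,4,"pics/s10.png")
E
```

```text
position: [0.4516, -0.2741, 0.0817]
contact_force: [-0.1, -1.5, -1.2]
tool shift [-0.0013  0.0012  0.0142] rz 0.006 or -3.135 j [ 0.03  0.81  0.75  1.99 -0.87  0.7  -0.58] tcp [ 0.4516 -0.2741  0.0817] F [-0.1 -1.5 -1.2] t 31.75 grip 0.5267579108692748 15.98817989230156
```

View pics/s10.png

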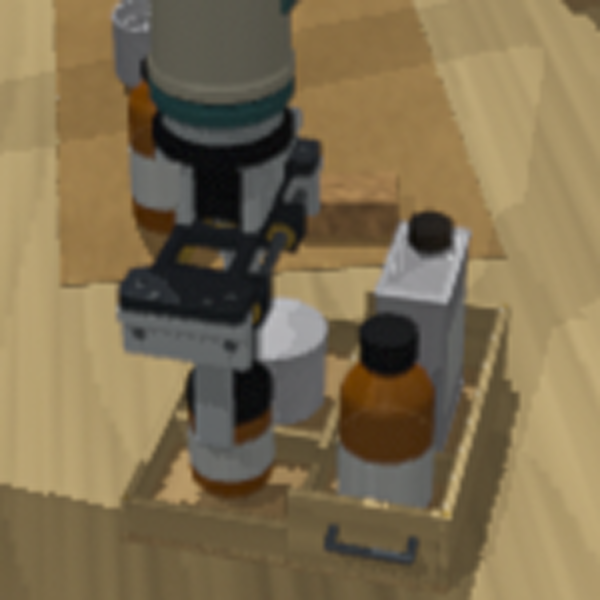

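The jar is upright over the front narrow bay; the tin sits in the wide one. Final lowering.

In the tool's units: 0.0145 m is 0.0242, 0.012 m is 0.02.

```bash
echo '[{"finger_gap":0.35,"x":-0.0017,"y":0.0017,"z":0.0117},{"finger_gap":0.35,"x":-0.0017,"y":0.0017,"z":0.02},{"finger_gap":0.35,"x":-0.0017,"y":0.0017,"z":0.0242},{"finger_gap":0.35,"x":-0.0017,"y":0.0017,"z":0.0242}]' | python3 nudge.py | grep -E "pos|contact"; echo '[{"finger_gap":0.35,"z":0.0008},{"finger_gap":0.35,"z":0.0017},{"finger_gap":0.35,"z":0.0017}]' | python3 nudge.py|grep -E "pos|contact"; echo '[{"finger_gap":0.35,"z":0.0008},{"finger_gap":0.35,"z":0.0017},{"finger_gap":0.35,"z":0.0017}]' | python3 nudge.py|grep -E "pos|contact"
```

```text
position: [0.4497, -0.2755, 0.0666]
contact_force: [-0.4, -0.8, -0.8]
position: [0.4499, -0.2757, 0.0658]
contact_force: [-0.2, 1.1, -1.3]
position: [0.4501, -0.2758, 0.0656]
contact_force: [-0.5, 1.6, 7.3]
```

In the tool's units: -0.001 m is -0.0017, -0.0005 m is -0.0008.

```bash
echo '[{"finger_gap":0.56,"z":-0.0008},{"finger_gap":0.6,"z":-0.0017},{"finger_gap":0.65,"z":-0.0017},{"finger_gap":0.65,"z":-0.0017},{"finger_gap":0.65,"z":-0.0017}]' | python3 nudge.py |grep -E "pos|cont";  echo '[{"finger_gap":0.65,"z":-0.0333},{"finger_gap":0.65,"z":-0.0833},{"finger_gap":0.65,"z":-0.15},{"finger_gap":0.65,"z":-0.2333},{"finger_gap":0.65,"z":-0.3083}]' | python3 nudge.py >/dev/null; echo '[{"finger_gap":0.65,"x":-0.1667,"y":-0.3333},{"finger_gap":0.65,"x":-0.1667,"y":-0.3333},{"finger_gap":0.65,"x":-0.1667,"y":-0.3333},{"finger_gap":0.65,"x":-0.1667,"y":-0.3333},{"finger_gap":0.65,"x":-0.1667,"y":-0.3333}]' | python3 nudge.py | grep -E "pos|contact";echo '[{"finger_gap":0.65,"y":-0.2},{"finger_gap":0.65,"y":-0.2},{"finger_gap":0.65,"y":-0.2},{"finger_gap":0.65,"y":-0.2},{"finger_gap":0.65,"y":-0.2}]' | python3 nudge.py | grep -E "pos|contact"; python3 - <<'E'
from h import *
a=bot.camera("side")["color"][130:330,190:390];b=bot.camera("top")["color"][130:330,260:460]
cv2.imwrite("pics/m11.png",cv2.resize(np.hstack([a,b]),(800,400),interpolation=2))
E
```

```text
position: [0.4498, -0.2757, 0.0657]
contact_force: [-0.2, 0.1, -0.1]
position: [0.4238, -0.0489, 0.2502]
contact_force: [-0.3, -0.7, 0.5]
position: [0.466, 0.0586, 0.2507]
contact_force: [0.5, -1.9, 0.7]
```

View pics/m11.png

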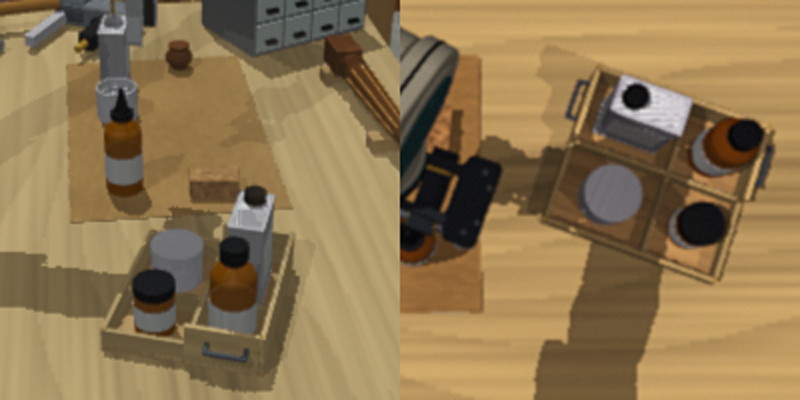

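All four stand upright in the right bays (top half: can 645,110; bottle 728,148; tin 612,193; jar 697,225). The five others stand untouched and the hand is free at z 0.25.

```bash
echo '[{"finger_gap":0.65},{"finger_gap":0.65},{"finger_gap":0.65}]' | python3 nudge.py >/dev/null; python3 -c "
from rig import bot
print(bot.hand_in())"
```

```text
the job is handed in; nothing more can be done
None
```

The job is handed in: the can, then the bottle, tin and jar, stand upright in their bays, the five other items were left where they stood, and it took about 34 s of robot time.

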